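Hold a pine slat in the moisture tester

TASK

First blow the sawdust off the moisture tester's slot: press the nozzle cap of the air duster clamped beside it fully down and let it spring back up. Then take the flat slat (the thinnest of the three wood samples) from the rack, pass its lower end down through the slot to about 50 mm inside, clear of the tester's floor, and finish while still holding it there, steady, in the gripper. Leave the two other samples, the glue bottle, the roll of tape and the pine offcut where they are.

Things in the scene. Friction and masses are not known exactly. Their poses are not given: they have to be found in the camera images.
- tester: The moisture tester: fixed box 150 x 150 mm, 115 mm high, aluminium top, grey sides, clear panes on its front and back (x faces); hollow, its floor 10 mm above the bench. Origin: centre of its underside, z up. Its +y side wall carries a black readout unit (90 mm along x, 28 mm deep, 80 mm high); its -y side carries the air duster can.
- slot (a point): Centre of the slot's mouth, in the upper face of the tester, 115 mm above the bench, axes as the tester's (z up). The slot goes straight down through the 8 mm thick top plate; it is 14 mm along x and 42 mm along y, 2 mm more than the slat each way, and its mouth has a 3 mm chamfer. Hollow below; the tester's floor lies 105 mm under this point.
- cap_top (a point): Centre of the flat top (32 mm across) of the sprung grey nozzle cap on the white air duster can (60 mm diameter) clamped to the tester's -y side, 125 mm from the slot's centre; its nozzle points at the slot. With the cap up this point is 166 mm above the bench. Pressed straight down.
- cap (a joint): Travel of the nozzle cap in m: 0 up, 0.006 fully down. It springs back by itself; needs about 1.5 N to start and 4.5 N to go fully down.
- rack: Fixed wooden sample rack, 85 mm (its x) by 225 mm (its y), 50 mm high, origin: centre of its underside. Three equal pockets 22 x 48 mm, 40 mm deep (floor 10 mm above the bench), side by side along y at -70, 0 and +70 mm; one sample stands upright in each, in any order, reaching 160 mm above the bench.
- slat: The flat slat of pine: 12 mm thick (its x), 40 mm wide (its y), 150 mm long (its z, up). It stands upright in one of the rack's pockets, 110 mm of it above the rack. Origin: centre of its lower end. About 40 g.
- slat_tip (a point): Centre of the slat's lower end face (same point as its origin).
- dowel: round pine rod, 18 mm diameter, 150 mm tall, upright in another rack pocket; origin: centre of its lower end. A bystander, to be left alone.
- batten: thick pine stick, 20 x 28 mm in section, 150 mm tall, upright in another rack pocket; origin: centre of its lower end. A bystander, to be left alone.
- glue: white closed glue bottle, 54 mm diameter, 150 mm tall, upright on the bench; origin: centre of its underside. A bystander, to be left alone.
- tape: roll of paper tape lying flat, 100 mm diameter, 25 mm high; origin: centre of its underside. A bystander, to be left alone.
- offcut: pine offcut 140 x 45 x 30 mm lying on the bench; origin: centre of its underside. A bystander, to be left alone.
Mind the look-alikes: they are no part of the job. What is shaped like the slat but green or pink is not meant.

How it is judged:
On the way, in this order (a step that is already met when the one before it is completed fails the run):
1. the nozzle cap is pressed fully down (value of joint cap above 0.0048 m), for 0.1 s.
2. the nozzle cap has sprung back up (value of joint cap below 0.001 m), for 0.1 s.
3. the slat's lower end is through the slot, at least 30 mm inside (x of slat_tip in the frame of slot between -0.012 and 0.012 m and y of slat_tip in the frame of slot between -0.012 and 0.012 m and z of slat_tip in the frame of slot below -0.03 m), for 0.2 s.
At the end, for the whole second after the job is handed in: The slat hangs in the slot, held by the fingers (over 2 N) and still (under 20 mm/s), upright within 0.12 rad, its lower end 30 to 95 mm below the slot's mouth (so at least 10 mm clear of the floor) and within 12 mm of the slot's axis; the nozzle cap is up (all of step 3 and z of slat_tip in the frame of slot above -0.095 m and angle between the z axis of slat and the z axis of slot, either way round below 0.12 rad and contact force between slat and the fingers above 2 N and linear speed of slat below 0.02 m/s and value of joint cap below 0.001 m); the arm keeps its last pose, push and grip.
It fails at once if another sample, the glue bottle, the tape or the offcut is moved more than 30 mm (distance of any of dowel, batten, glue, tape, offcut from where it was at the start of the episode above 0.03 m).
It also fails if it takes over 59 s, if anything falls off the work surface, if the arm or the gripper's body presses on something with over 40 N, if the wrist force passes 120 N, or if a joint passes its speed limit or range.

ROBOT

A 6-joint arm with a two-finger parallel gripper is mounted at the origin on the work surface. World frame = base frame: x ahead of the robot, y to its left, z up, the work surface at z = 0. Lengths are in m, angles in rad, forces in N, time in s.
With the tool pointing down it reaches from about 0.25 to 0.775 m from the base axis. Payload 4 kg.
Tool frame: the origin (TCP) lies at the very end of the fingers, on their centre line; the grasp point (between the pads) lies 19 mm behind it; x points along the fingers, y is the direction in which the jaws open and shut, and the axes are right-handed (so a half turn about x gives the same grasp; the last joint's range is limited). The gripper opens to 94 mm and grips with 3 to 60 N. Pads are 16 mm wide; open, the fingers measure 119 mm over their backs; the gripper's body (75 mm by 177 mm) begins 78 mm behind the grasp point.
Start: joints at [1.234, 0.087, 1.371, -0, 1.684, -0.103], TCP at [0.127, 0.535, 0.173] pointing down, gripper open.
Joint ranges: [-3.1, 3.1], [-0.76, 2.03], [0.27, 2.55], [-1.08, 4.22], [0.17, 2.65], [-2.57, 2.57]. Speed limits (rad/s): [2.79, 2.79, 3.14, 3.14, 3.14, 3.14].

INTERFACE

Orientations are given as [roll, pitch, yaw] about the fixed x, y, z axes, in that order (R = Rz(yaw) Ry(pitch) Rx(roll)).
In Python, from bench import robot gives the robot as it stands.
- The arm moves only by the tool carry_out, never from a script. Its argument "targets" is a list of rows, each a list of 5 numbers: the closure, from 0 (fully open) to 1 (shut), then the shift along the tool's x, y, z in cm, then the turn about the tool's x in degrees. In form: [[fingers, tx, ty, tz, turn], ...]. A call has 1 to 20 rows; each row shifts and turns the commanded pose from where the row before left it, along the tool's axes as they then stand; what a row does not reach is not made up. A row lasts 1/10 s, in which the tool goes at most 50 mm and 8.59 degrees, less where a joint would pass 70% of its speed; a pose out of reach is approached as far as the arm can. A call is refused whole if a number of a shift passes 5 or a number of a turn 8.59, either way. A call with a gripper value outside its range is refused whole. The fingers move at their own pace and stop on an object; the grip force is fixed at half the most. Time passes only in rows, so rows that do not move let the fingers close. It gives the time, the measured TCP pose, the force and the opening at its end, in the units of the state.
- robot.get_obs(): the state, without advancing time (a new reading comes with each control period).
- robot.snapshot(name): name is "scene" or "side" or "wrist"; returns a dict with "image" (400x640x3 uint8, red, green, blue), "camera_matrix" (3x3 intrinsics, pixels), "distortion" ([k1, k2, p1, p2, k3] as OpenCV has them; the pictures are not rectified), "pose" (4x4, takes a point from camera to world coordinates). Camera axes: x right, y up, looking along -z (the intrinsics and any distortion apply to the point x, -y, -z); pixel columns grow to the right and rows downward; lengths in m; the calibration is good to about 2 mm. A picture is of the moment at which its call begins. There is no depth.
- robot.close_job(): hands the job in, once; it reports no verdict.
The state is a dict: "time": time; "joint_positions": joint angles; "qvel": joint speeds; "joint_torque": joint torques, N m; "tool_pos": TCP position; "ee_rot": TCP orientation; "wrist_force": force on the tool from outside, world axes, zero at the start; "wrist_torque": the same for the moment, N m; "width": finger opening in m.
Only numpy, scipy, OpenCV 4.12 (cv2) and the standard library are available. Lean on these libraries where they do the work, as an engineer would, in place of code of your own. Each camera call takes 0.05 s, during which the arm holds its last target. There are 200 camera calls.

## Working session

There is one attempt and no reset: what is moved stays moved. The work goes in short steps, Python scripts to look and compute and a tool call to move; the robot and the scene stay as the last step left them, time stands still between calls to the robot, and variables do not carry over. Pictures are saved under pics/ and viewed, about 8 in all and at most 12, crops included, and the job is handed in when it is done.

Besides the shell and the picture viewer there is one more tool, called after ">>>" by a JSON object that holds its "name" and its "arguments", one argument or row to a line. carry_out: Moves the arm, as the interface text tells. Its arguments: {"type":"object","properties":{"targets":{"type":"array","items":{"type":"array","items":{"type":"number"}}}},"required":["targets"]}

```bash
mkdir -p pics; ls; cat > h.py <<'E'
import numpy as np, cv2
from bench import robot
def snap(n,f=None):
    s=robot.snapshot(n)
    if f: cv2.imwrite('pics/'+f,cv2.cvtColor(s['image'],cv2.COLOR_RGB2BGR))
    return s
def ray(s,px):
    p=cv2.undistortPoints(np.array([[px]],float),s['camera_matrix'],np.array(s['distortion'],float))[0,0]
    T=np.array(s['pose']); return T[:3,3],T[:3,:3]@np.array([p[0],-p[1],-1.])
def onz(s,px,z):
    o,d=ray(s,px); return o+d*(z-o[2])/d[2]
def proj(s,P):
    T=np.array(s['pose']); q=T[:3,:3].T@(np.array(P,float)-T[:3,3])
    return cv2.projectPoints(np.array([[q[0],-q[1],-q[2]]]),np.zeros(3),np.zeros(3),s['camera_matrix'],np.array(s['distortion'],float))[0][0,0]
E
python3 - <<'E'
from h import *
import pickle
d={}
for n in('scene','side'):
    d[n]=snap(n,n+'0.png')
    print(n,np.round(d[n]['pose'],3).tolist())
pickle.dump(d,open('s0.pkl','wb'))
print(robot.get_obs())
E
```

```text
pics
scene [[-0.754, -0.537, 0.379, 0.932], [0.657, -0.617, 0.433, 0.482], [0.002, 0.576, 0.818, 0.906], [0.0, 0.0, 0.0, 1.0]]
side [[0.713, 0.371, -0.595, 0.139], [-0.701, 0.366, -0.612, -0.419], [-0.009, 0.853, 0.521, 0.52], [0.0, 0.0, 0.0, 1.0]]
{'time': 0.1, 'joint_positions': array([ 1.23391635e+00,  8.78799426e-02,  1.37208640e+00, -5.02261358e-06,
        1.68363393e+00, -1.03139174e-01]), 'qvel': array([-1.80649707e-03, -1.30563132e-03, -3.96444078e-03, -4.22656220e-04,
       -3.45706282e-04,  5.85052268e-05]), 'joint_torque': array([ 2.00218434e-03, -3.41250515e+01, -3.03303337e+01,  7.20299408e-02,
        3.03915376e-02, -1.08931665e-04]), 'tool_pos': array([0.12722844, 0.53449785, 0.17153043]), 'ee_rot': array([-1.67144908,  1.5687887 , -1.90519044]), 'wrist_force': array([-0.48381451,  0.72357721,  0.06324055]), 'wrist_torque': array([-0.00508037,  0.01771451,  0.03844612]), 'width': 0.09391050737700692}
```

View pics/scene0.png

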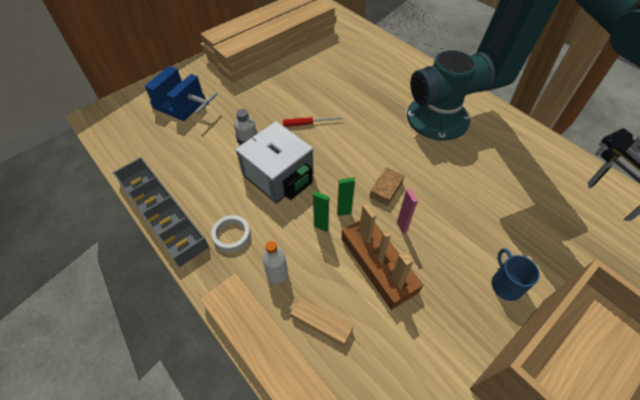

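View pics/side0.png

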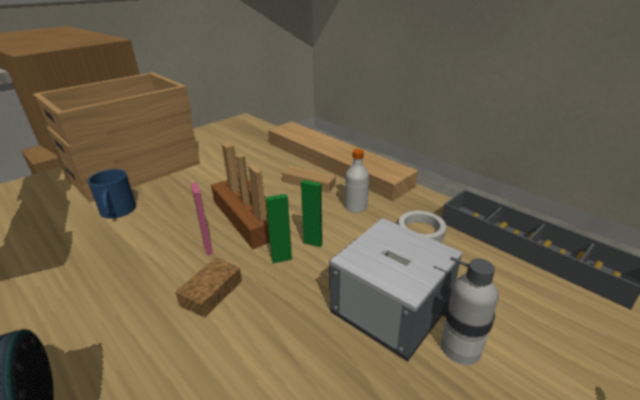

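The scene view shows the tester with its slot at (275,146), the cap at (242,115), and the rack with sample tops at about (367,207), (383,230) and (403,257). The side view shows the slot at (398,258), the cap at (481,270), and sample tops at (229,147), (240,157) and (256,170). Next I'll zoom in with a composite.

```bash
python3 - <<'E'
from h import *
import pickle
d=pickle.load(open('s0.pkl','rb'))
def crop(n,x,y,w=100,h=75): return cv2.resize(cv2.cvtColor(d[n]['image'][y:y+h,x:x+w],cv2.COLOR_RGB2BGR),(400,300),interpolation=cv2.INTER_CUBIC)
# scale: 120x90 ->400x300 =3.333
a=np.hstack([crop('scene',330,200,140,105),crop('side',190,140,140,105)])
b=np.hstack([crop('scene',220,100,140,105),crop('side',380,220,140,105)])
cv2.imwrite('pics/c.png',np.vstack([a,b]))
for n,px,z in [('scene',(275,146),.115),('side',(398,258),.115),('scene',(242,113),.166),('side',(482,267),.166),('scene',(367,207),.16),('side',(229,147),.16),('scene',(383,230),.16),('side',(240,157),.16),('scene',(403,257),.16),('side',(256,170),.16),('scene',(271,244),.15),('scene',(231,230),.02),('scene',(322,320),.03)]:
    print(n,px,onz(d[n],px,z).round(3))
E
```

```text
scene (275, 146) [ 0.545 -0.16   0.115]
side (398, 258) [ 0.55  -0.159  0.115]
scene (242, 113) [ 0.564 -0.277  0.166]
side (482, 267) [ 0.561 -0.28   0.166]
scene (367, 207) [0.522 0.169 0.16 ]
side (229, 147) [0.545 0.302 0.16 ]
scene (383, 230) [0.539 0.236 0.16 ]
side (240, 157) [0.533 0.241 0.16 ]
scene (403, 257) [0.555 0.31  0.16 ]
side (256, 170) [0.522 0.169 0.16 ]
scene (271, 244) [0.745 0.096 0.15 ]
scene (231, 230) [ 0.767 -0.073  0.02 ]
scene (322, 320) [0.745 0.267 0.03 ]
```

View pics/c.png

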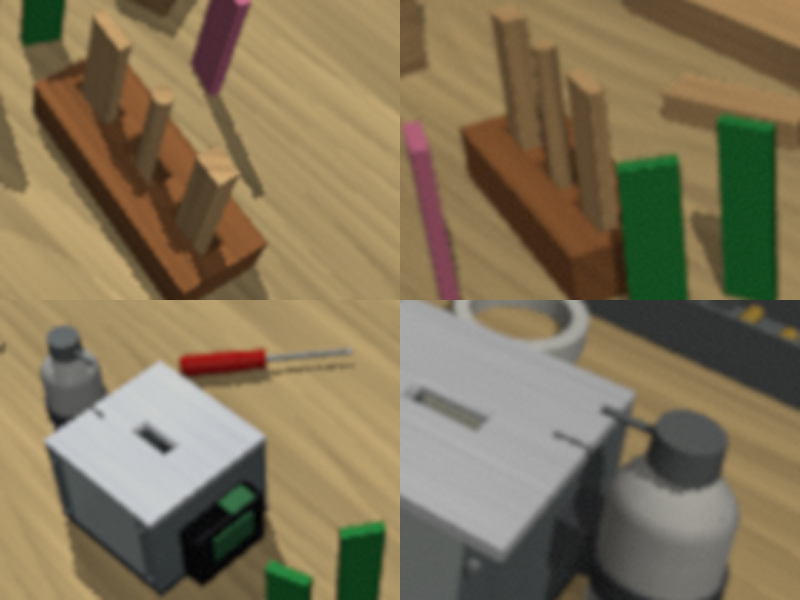

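The flat slat is the sample nearest the tester, at about (0.522, 0.169). The batten stands at the far end and the dowel in the middle. Next I'll work out the yaws and the tool axes.

```bash
cat >> h.py <<'E'
from scipy.spatial.transform import Rotation as Ro
def state():
    o=robot.get_obs(); R=Ro.from_euler('xyz',o['ee_rot']).as_matrix(); return o,np.array(o['tool_pos']),R
def plan(target,jaw=None):
    o,p,R=state()
    print('t',round(o['time'],2),'tcp',p.round(4),'w',round(o['width'],4),'F',np.round(o['wrist_force'],1),'x',R[:,0].round(3),'y',R[:,1].round(3))
    print('shift cm (tool axes):',(R.T@(np.array(target)-p)*100).round(2))
    if jaw is not None:
        # turn about tool x taking tool y to +-jaw dir (world angle deg)
        for k in(0,180):
            a=np.radians(jaw+k); v=R.T@np.array([np.cos(a),np.sin(a),0]); print('turn',np.degrees(np.arctan2(v[2],v[1])).round(2))
    print('j6',o['joint_positions'][5].round(3))
E
python3 - <<'E'
from h import *
import pickle
d=pickle.load(open('s0.pkl','rb')); s=d['scene']
c=[(236.4,149),(276,121.7),(312.8,148),(272.5,178.8)]
P=np.array([onz(s,x,.115) for x in c]); print(P.round(3),P.mean(0).round(3))
print([np.degrees(np.arctan2(*(P[(i+1)%4]-P[i])[[1,0]])).round(1) for i in range(4)])
plan([.563,-.279,.22],-11.5)
w=snap('wrist'); print(np.round(w['pose'],3).tolist(), w['camera_matrix'][0][0])
E
```

```text
[[ 0.632 -0.22   0.115]
 [ 0.486 -0.234  0.115]
 [ 0.472 -0.086  0.115]
 [ 0.619 -0.072  0.115]] [ 0.552 -0.153  0.115]
[np.float64(-174.6), np.float64(95.3), np.float64(5.3), np.float64(-85.3)]
t 0.1 tcp [0.1272 0.5345 0.1715] w 0.0939 F [-0.5  0.7  0.1] x [-0.001 -0.002 -1.   ] y [ 0.232  0.973 -0.002]
shift cm (tool axes): [ -4.72 -69.05  61.23]
turn 88.11
turn -91.89
j6 -0.103
[[0.232, -0.944, -0.236, 0.058], [0.973, 0.225, 0.058, 0.552], [-0.002, -0.243, 0.97, 0.385], [0.0, 0.0, 0.0, 1.0]] 352.39367951128344
```

>>> {"name": "carry_out", "arguments": {
  "targets": [
    [1,-1,0,0,8],
    [1,-1,0,0,8],
    [1,-1,0,0,8],
    [1,-1,0,0,8],
    [1,-1,0,0,8],
    [1,-1,0,0,8],
    [1,-1,0,0,8],
    [1,-1,0,0,8],
    [1,-1,0,0,8],
    [1,-1,0,0,8],
    [1,0,0,0,8]
  ]
}}

```text
time: 1.25
tool_pos: [0.1276, 0.5355, 0.274]
ee_rot: [3.007, 1.568, 1.231]
wrist_force: [-0.6, 0.5, 0.9]
width: 0.0096
```

```bash
python3 - <<'E'
from h import *
plan([.563,-.279,.27],6)
E
```

```text
t 1.25 tcp [0.1276 0.5355 0.274 ] w 0.0096 F [-0.6  0.5  0.9] x [ 0.001  0.002 -1.   ] y [ 0.979 -0.203  0.   ]
shift cm (tool axes): [ 0.25 59.18 70.91]
turn -17.72
turn 162.28
j6 1.439
```

>>> {"name": "carry_out", "arguments": {
  "targets": [
    [1,0,2.9,3.5,0],
    [1,0,2.9,3.5,0],
    [1,0,2.9,3.5,0],
    [1,0,2.9,3.5,0],
    [1,0,2.9,3.5,0],
    [1,0,2.9,3.5,0],
    [1,0,2.9,3.5,0],
    [1,0,2.9,3.5,0],
    [1,0,2.9,3.5,0],
    [1,0,2.9,3.5,0],
    [1,0,2.9,3.5,0],
    [1,0,2.9,3.5,0],
    [1,0,2.9,3.5,0],
    [1,0,2.9,3.5,0],
    [1,0,2.9,3.5,0],
    [1,0,2.9,3.5,0],
    [1,0,2.9,3.5,0],
    [1,0,2.9,3.5,0],
    [1,0,1.5,2,0],
    [1,0,0,0,0]
  ]
}}

```text
time: 3.25
tool_pos: [0.5257, -0.2111, 0.27]
ee_rot: [-1.705, 1.567, 2.805]
wrist_force: [1.0, 0.8, -0.7]
width: 0.0008
```

```bash
python3 - <<'E'
from h import *
plan([.563,-.279,.22],6)
w=snap('wrist','w1.png'); print(proj(w,[.563,-.279,.166]),proj(w,[.547,-.158,.115]),proj(w,state()[1]))
import pickle; pickle.dump(w,open('w1.pkl','wb'))
E
```

```text
t 3.25 tcp [ 0.5257 -0.2111  0.27  ] w 0.0008 F [ 1.   0.8 -0.7] x [-0.003  0.001 -1.   ] y [ 0.98  -0.201 -0.004]
shift cm (tool axes): [4.98 5.04 5.9 ]
turn -17.62
turn 162.38
j6 -0.279
[369.92611344 254.55928771] [327.7335163  130.15178253] [316.47186548 228.22711355]
```

View pics/w1.png

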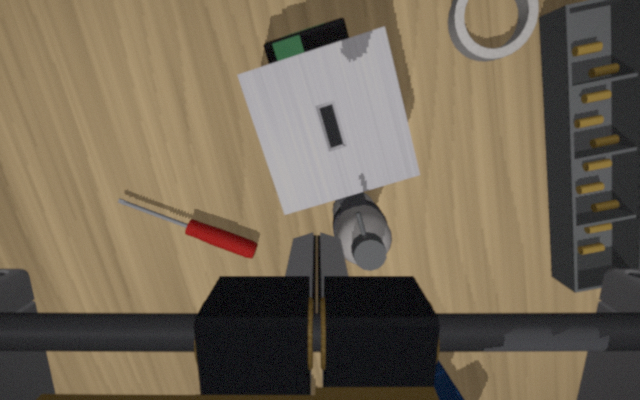

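The wrist view shows the cap top at about (371,251), the slot centre at (331,127), and the tester's top corners at (239,74), (385,28), (419,175) and (285,213).

```bash
python3 - <<'E'
from h import *
import pickle
w=pickle.load(open('w1.pkl','rb'))
P=np.array([onz(w,x,.115) for x in [(239,74),(385,28),(419,175),(285,213)]]); print(P.round(3),P.mean(0))
print([np.degrees(np.arctan2(*(P[(i+1)%4]-P[i])[[1,0]])).round(1) for i in range(4)])
# slot mask
g=cv2.cvtColor(w['image'],cv2.COLOR_RGB2GRAY); m=np.zeros_like(g); m[95:160,305:355]=(g[95:160,305:355]<110)*255
c=max(cv2.findContours(m,0,2)[0],key=cv2.contourArea); r=cv2.minAreaRect(c); b=cv2.boxPoints(r); print(r)
B=np.array([onz(w,x,.113) for x in b]); print(B.mean(0).round(4),[(np.degrees(np.arctan2(*(B[(i+1)%4]-B[i])[[1,0]])).round(1),np.linalg.norm(B[(i+1)%4]-B[i]).round(4)) for i in range(2)])
print('cap',onz(w,(371,251),.166).round(4))
plan(np.r_[onz(w,(371,251),.166)[:2],.18])
E
```

```text
[[ 0.472 -0.087  0.115]
 [ 0.62  -0.075  0.115]
 [ 0.632 -0.223  0.115]
 [ 0.484 -0.235  0.115]] [ 0.55200411 -0.15486379  0.115     ]
[np.float64(4.7), np.float64(-85.1), np.float64(-175.3), np.float64(94.9)]
((330.72637939453125, 125.79246520996094), (41.48288345336914, 13.598692893981934), 74.05460357666016)
[ 0.5509 -0.1547  0.113 ] [(np.float64(3.8), np.float64(0.0137)), (np.float64(-84.6), np.float64(0.0418))]
cap [ 0.5646 -0.2756  0.166 ]
t 3.3 tcp [ 0.5253 -0.2092  0.2709] w 0.0004 F [0.2 1.2 0. ] x [-0.003  0.002 -1.   ] y [ 0.98  -0.2   -0.003]
shift cm (tool axes): [9.06 5.21 5.73]
j6 -0.278
```

>>> {"name": "carry_out", "arguments": {
  "targets": [
    [1,0,2.5,3,0],
    [1,0,2.6,3,0],
    [1,3,0,0,0],
    [1,3,0,0,0],
    [1,2,0,0,0],
    [1,0.7,0,0,0],
    [1,0,0,0,0],
    [1,0,0,0,0]
  ]
}}

```text
time: 4.1
tool_pos: [0.5641, -0.2767, 0.1875]
ee_rot: [1.309, 1.568, -0.46]
wrist_force: [-0.8, 0.2, -0.0]
width: 0.0004
```

```bash
python3 - <<'E'
from h import *
plan([.5632,-.278,.16])
w=snap('side','s1.png'); print(proj(w,[.563,-.278,.166]))
E
```

```text
t 4.1 tcp [ 0.5641 -0.2767  0.1875] w 0.0004 F [-0.8  0.2 -0. ] x [ 0.002 -0.001 -1.   ] y [ 0.98  -0.197  0.003]
shift cm (tool axes): [ 2.75 -0.07  0.14]
j6 -0.348
[480.80989988 265.49587063]
```

>>> {"name": "carry_out", "arguments": {
  "targets": [
    [1,1,0,0,0],
    [1,0.9,0,0,0],
    [1,0.2,0,0,0],
    [1,0.2,0,0,0],
    [1,0.2,0,0,0],
    [1,0.2,0,0,0],
    [1,0.2,0,0,0],
    [1,0,0,0,0],
    [1,0,0,0,0],
    [1,0,0,0,0]
  ]
}}

```text
time: 5.15
tool_pos: [0.5636, -0.2772, 0.1567]
ee_rot: [1.636, 1.571, -0.134]
wrist_force: [0.2, 0.6, 0.2]
width: 0.0005
```

```bash
python3 - <<'E'
from h import *
plan([.5632,-.278,.16])
s=snap('side')
cv2.imwrite('pics/s2.png',cv2.resize(cv2.cvtColor(s['image'][190:350,380:600],cv2.COLOR_RGB2BGR),None,fx=3,fy=3))
E
```

```text
t 5.15 tcp [ 0.5636 -0.2772  0.1567] w 0.0005 F [0.2 0.6 0.2] x [ 0. -0. -1.] y [ 0.98  -0.198  0.   ]
shift cm (tool axes): [-0.33 -0.02  0.09]
j6 -0.348
```

View pics/s2.png

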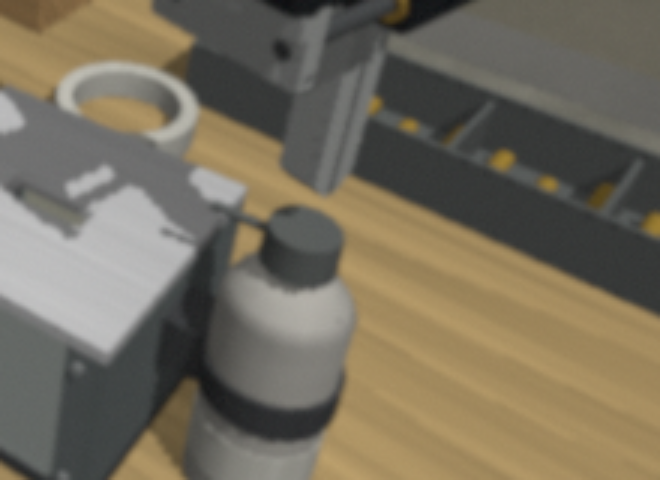

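The side view shows the fingertips at about (485,252), visibly above and behind the cap (482,266). That doesn't agree with the reported TCP z of 0.157, and the force is about 0. I'll triangulate the fingertip.

```bash
python3 - <<'E'
from h import *
import pickle
plan([.5632,-.278,.16])
a=snap('scene');b=snap('side');w=snap('wrist')
pickle.dump((a,b,w),open('s3.pkl','wb'))
p=state()[1]
for n,s in(('scene',a),('side',b),('wrist',w)): print(n,proj(s,p).round(1),proj(s,[.563,-.278,.166]).round(1),np.array(s['pose'])[:3,3].round(3))
f=lambda s,x,y:cv2.resize(cv2.cvtColor(s['image'][y:y+100,x:x+130],cv2.COLOR_RGB2BGR),(390,300))
cv2.imwrite('pics/s3.png',np.vstack([np.hstack([f(a,180,60),f(b,420,190)]),np.hstack([f(w,240,150),f(w,240,230)])]))
E
```

```text
t 5.2 tcp [ 0.5636 -0.2772  0.1567] w 0.0005 F [-0.7 -0.2  0.5] x [ 0. -0. -1.] y [ 0.98  -0.198  0.   ]
shift cm (tool axes): [-0.33 -0.03  0.09]
j6 -0.348
scene [242.8 115.4] [242.3 112.6] [0.932 0.482 0.906]
side [479.1 270.3] [480.8 265.5] [ 0.139 -0.419  0.52 ]
wrist [317.7 230.3] [317.1 236.7] [ 0.577 -0.207  0.37 ]
```

View pics/s3.png

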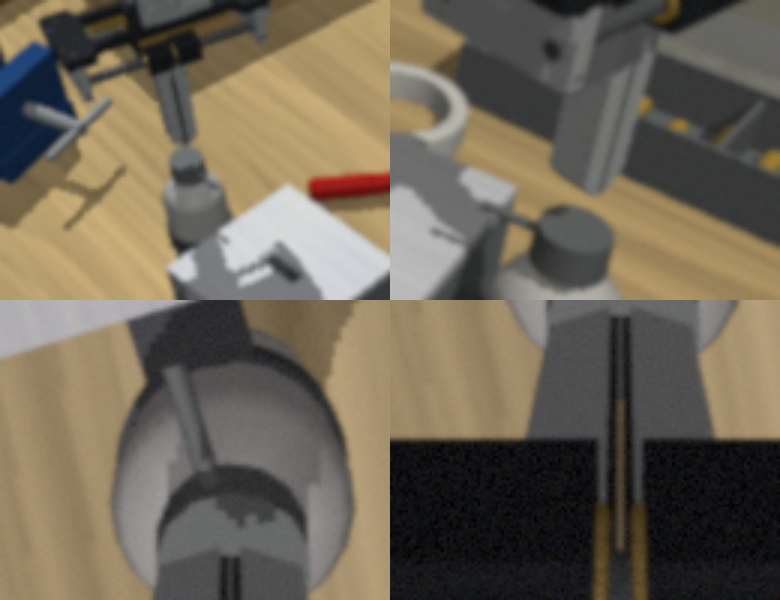

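```bash
cat >> h.py <<'E'
def tri(*sp):
    A=np.zeros((3,3));b=np.zeros(3);L=[]
    for s,px in sp:
        o,d=ray(s,px); d=d/np.linalg.norm(d); M=np.eye(3)-np.outer(d,d); A+=M;b+=M@o; L.append((o,M))
    x=np.linalg.solve(A,b); return x.round(4),[np.linalg.norm(M@(x-o)).round(4) for o,M in L]
E
python3 - <<'E'
from h import *
import pickle
a,b,w=pickle.load(open('s3.pkl','rb'))
print('tip',tri((a,(240.7,106.7)),(b,(483,250))),'cap',tri((a,(242,112)),(b,(481.7,265))))
d=pickle.load(open('s0.pkl','rb'))
print('start tips',proj(d['scene'],[.1272,.5345,.1715]),proj(d['scene'],[.1381,.5802,.1715]),proj(d['scene'],[.1163,.4888,.1715]))
cv2.imwrite('pics/s4.png',cv2.resize(cv2.cvtColor(d['scene']['image'][120:230,560:640],cv2.COLOR_RGB2BGR),None,fx=5,fy=5))
E
```

```text
tip (array([ 0.5649, -0.2754,  0.1899]), [np.float64(0.0003), np.float64(0.0003)]) cap (array([ 0.5629, -0.279 ,  0.1675]), [np.float64(0.0), np.float64(0.0)])
start tips [599.82031316 210.04551696] [616.2968751  225.38445208] [584.03162767 195.42650693]
```

View pics/s4.png

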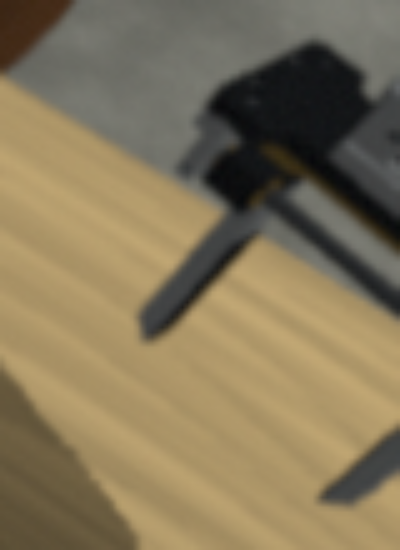

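Triangulation puts the fingertips at z≈0.19 while the state reports 0.157. The zero force and the start picture show the same offset, so the fingertips really sit about 3 cm above the reported TCP. I'll descend carefully on force.

>>> {"name": "carry_out", "arguments": {
  "targets": [
    [1,0.7,-0.1,0.3,0],
    [1,0.7,0,0,0],
    [1,0.2,0,0,0],
    [1,0.2,0,0,0],
    [1,0.2,0,0,0],
    [1,0,0,0,0]
  ]
}}

```text
time: 5.95
tool_pos: [0.5619, -0.2798, 0.1362]
ee_rot: [-2.089, 1.57, 2.425]
wrist_force: [-0.4, 0.4, -0.1]
width: 0.0004
```

>>> {"name": "carry_out", "arguments": {
  "targets": [
    [1,0.2,0,0,0],
    [1,0.2,0,0,0],
    [1,0,0,0,0]
  ]
}}

```text
time: 6.25
tool_pos: [0.5622, -0.28, 0.1328]
ee_rot: [1.401, 1.57, -0.368]
wrist_force: [0.5, -0.5, 1.6]
width: 0.0004
```

>>> {"name": "carry_out", "arguments": {
  "targets": [
    [1,0.2,0,0,0],
    [1,0.2,0,0,0],
    [1,0,0,0,0]
  ]
}}

```text
time: 6.55
tool_pos: [0.5622, -0.28, 0.1289]
ee_rot: [1.371, 1.57, -0.399]
wrist_force: [0.2, 0.3, 4.6]
width: 0.0006
```

>>> {"name": "carry_out", "arguments": {
  "targets": [
    [1,0.2,0,0,0],
    [1,0.1,0,0,0],
    [1,0,0,0,0],
    [1,0,0,0,0],
    [1,0,0,0,0]
  ]
}}

```text
time: 7.05
tool_pos: [0.5623, -0.28, 0.1273]
ee_rot: [1.268, 1.569, -0.502]
wrist_force: [-1.7, 1.0, 7.7]
width: 0.0002
```

>>> {"name": "carry_out", "arguments": {
  "targets": [
    [1,0.2,0,0,0],
    [1,0,0,0,0],
    [1,0,0,0,0],
    [1,0,0,0,0]
  ]
}}

```text
time: 7.45
tool_pos: [0.5623, -0.2801, 0.1272]
ee_rot: [1.225, 1.567, -0.544]
wrist_force: [-3.1, 1.7, 13.0]
width: 0.0004
```

The cap bottomed at reported z 0.127 with 13 N, so true tip z = reported + 0.033. I'll retract, then move over the rack; the jaw is already aligned with the rack's x axis.

>>> {"name": "carry_out", "arguments": {
  "targets": [
    [1,-1,0,0,0],
    [1,-2,0,0,0],
    [1,-3,0,0,0],
    [1,-4,0,0,0],
    [1,-4,0,0,0],
    [0,0,0,0,0]
  ]
}}

```text
time: 8.05
tool_pos: [0.5639, -0.281, 0.2705]
ee_rot: [1.226, 1.559, -0.544]
wrist_force: [0.2, 0.8, 0.8]
width: 0.0057
```

```bash
python3 - <<'E'
from h import *
plan([.522,.169,.27],-11.5)
E
```

```text
t 8.05 tcp [ 0.5639 -0.281   0.2705] w 0.0057 F [0.2 0.8 0.8] x [ 0.01  -0.006 -1.   ] y [ 0.98  -0.198  0.011]
shift cm (tool axes): [ -0.26 -13.   -43.29]
turn 0.11
turn -179.89
j6 -0.353
```

>>> {"name": "carry_out", "arguments": {
  "targets": [
    [0,0,-1.3,-4.3,0],
    [0,0,-1.3,-4.3,0],
    [0,0,-1.3,-4.3,0],
    [0,0,-1.3,-4.3,0],
    [0,0,-1.3,-4.3,0],
    [0,0,-1.3,-4.3,0],
    [0,0,-1.3,-4.3,0],
    [0,0,-1.3,-4.3,0],
    [0,0,-1.3,-4.3,0],
    [0,0,-1.3,-4.3,0],
    [0,0,0,0,0],
    [0,0,0,0,0]
  ]
}}

```text
time: 9.25
tool_pos: [0.5189, 0.1679, 0.2619]
ee_rot: [-0.923, 1.568, -2.691]
wrist_force: [-0.1, -0.5, 0.1]
width: 0.0937
```

```bash
python3 - <<'E'
from h import *
import pickle
plan([.522,.169,.083],-11.5)
w=snap('wrist','w5.png'); pickle.dump(w,open('w5.pkl','wb'))
print(proj(w,[.522,.169,.16]),proj(w,state()[1]+[0,0,.033]))
E
```

```text
t 9.25 tcp [0.5189 0.1679 0.2619] w 0.0937 F [-0.1 -0.5  0.1] x [-0.003 -0.001 -1.   ] y [ 0.981 -0.195 -0.002]
shift cm (tool axes): [17.89  0.32 -0.2 ]
turn 0.23
turn -179.77
j6 0.406
[320.69767069 193.09474687] [318.76038777 251.47709869]
```

View pics/w5.png

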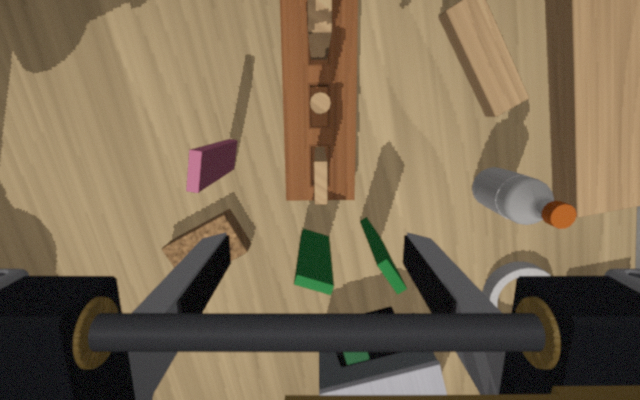

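The wrist view shows the slat's top face centred at about (321,191), matching the prediction of (320.7,193), with its edges aligned to the tool. The dowel is at (320,103) with the batten beyond it. I'll descend and grip.

>>> {"name": "carry_out", "arguments": {
  "targets": [
    [0,3,0.3,-0.2,0],
    [0,3,0,0,0],
    [0,3,0,0,0],
    [0,3,0,0,0],
    [0,3,0,0,0],
    [0,2.7,0,0,0],
    [0,0,0,0,0],
    [1,0,0,0,0],
    [1,0,0,0,0],
    [1,0,0,0,0],
    [1,0,0,0,0],
    [1,0,0,0,0],
    [1,0,0,0,0],
    [1,0,0,0,0],
    [1,0,0,0,0],
    [1,0,0,0,0],
    [1,0,0,0,0]
  ]
}}

```text
time: 11.0
tool_pos: [0.5228, 0.1687, 0.0865]
ee_rot: [-1.722, 1.571, 2.792]
wrist_force: [0.2, -0.1, -0.3]
width: 0.0174
```

```bash
python3 - <<'E'
from h import *
import pickle
plan([.522,.169,.083])
b=snap('side')
cv2.imwrite('pics/s6.png',cv2.resize(cv2.cvtColor(b['image'][80:260,160:330],cv2.COLOR_RGB2BGR),None,fx=3,fy=3))
E
```

```text
t 11.0 tcp [0.5228 0.1687 0.0865] w 0.0174 F [ 0.2 -0.1 -0.3] x [-0.  0. -1.] y [ 0.98  -0.198 -0.   ]
shift cm (tool axes): [ 0.35 -0.08 -0.01]
j6 0.408
```

View pics/s6.png

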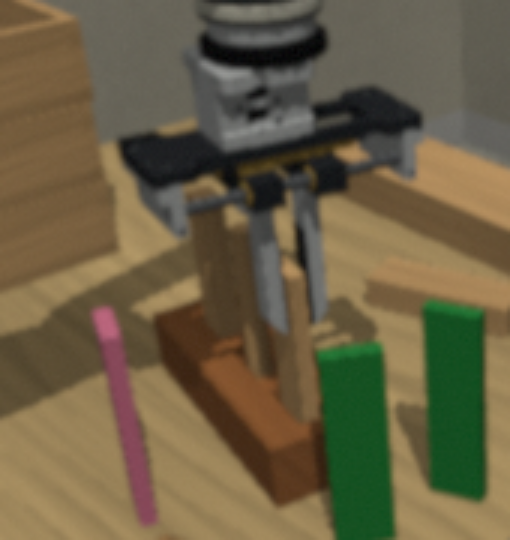

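The fingers straddle the slat, with their tips about 44 mm below its top. I'll close fully and lift a little to check.

>>> {"name": "carry_out", "arguments": {
  "targets": [
    [1,0,0,0,0],
    [1,0,0,0,0],
    [1,0,0,0,0],
    [1,0,0,0,0],
    [1,0,0,0,0]
  ]
}}

```text
time: 11.55
tool_pos: [0.5228, 0.1687, 0.0865]
ee_rot: [-1.796, 1.571, 2.718]
wrist_force: [1.1, -0.8, -0.1]
width: 0.0119
```

>>> {"name": "carry_out", "arguments": {
  "targets": [
    [1,-1,0,0,0],
    [1,-2,0,0,0],
    [1,-2,0,0,0],
    [1,-3,0,0,0],
    [1,-3,0,0,0],
    [1,-3,0,0,0],
    [1,-3,0,0,0],
    [1,-2,0,0,0],
    [1,0,0,0,0]
  ]
}}

```text
time: 12.45
tool_pos: [0.5243, 0.169, 0.2815]
ee_rot: [1.992, 1.562, 0.222]
wrist_force: [0.2, 1.2, 0.0]
width: 0.0119
```

```bash
python3 - <<'E'
from h import *
plan([.5515,-.155,.275],5)
E
```

```text
t 12.45 tcp [0.5243 0.169  0.2815] w 0.0119 F [0.2 1.2 0. ] x [ 0.008  0.002 -1.   ] y [ 0.98  -0.198  0.008]
shift cm (tool axes): [ 0.61  9.06 31.23]
turn -16.4
turn 163.6
j6 0.408
```

>>> {"name": "carry_out", "arguments": {
  "targets": [
    [1,0,0.9,3.1,0],
    [1,0,0.9,3.1,0],
    [1,0,0.9,3.1,0],
    [1,0,0.9,3.1,0],
    [1,0,0.9,3.1,0],
    [1,0,0.9,3.1,0],
    [1,0,0.9,3.1,0],
    [1,0,0.9,3.1,0],
    [1,0,0.9,3.1,0],
    [1,0,0.9,3.3,0],
    [1,0,0,0,-8.2],
    [1,0,0,0,-8.2],
    [1,0,0,0,0],
    [1,0,0,0,0],
    [1,0,0,0,0]
  ]
}}

```text
time: 13.95
tool_pos: [0.5493, -0.1546, 0.2761]
ee_rot: [-2.14, 1.57, 2.658]
wrist_force: [0.2, 0.6, -1.3]
width: 0.012
```

```bash
python3 - <<'E'
from h import *
import pickle
plan([.5515,-.155,.275],5)
a=snap('scene');b=snap('side');w=snap('wrist'); pickle.dump((a,b,w),open('s7.pkl','wb'))
x=np.array([np.cos(.0873),np.sin(.0873)]);y=np.array([-x[1],x[0]]);p=state()[1]; tz=p[2]+.033+.019-.125
tz=.205
for n,s in(('scene',a),('side',b)): print(n,[proj(s,[*(p[:2]+i*.006*x+j*.02*y),tz]).round(1).tolist() for i,j in((-1,-1),(1,-1),(1,1),(-1,1))])
f=lambda s,x,y:cv2.resize(cv2.cvtColor(s['image'][y:y+150,x:x+100],cv2.COLOR_RGB2BGR),(400,600))
cv2.imwrite('pics/s7.png',np.hstack([f(a,215,40),f(b,350,130)]))
E
```

```text
t 13.95 tcp [ 0.5493 -0.1546  0.2761] w 0.012 F [ 0.2  0.6 -1.3] x [-0.001  0.    -1.   ] y [ 0.996  0.086 -0.001]
shift cm (tool axes): [0.11 0.22 0.06]
turn -0.08
turn 179.92
j6 -0.46
scene [[268.1, 118.6], [264.6, 121.0], [275.0, 128.7], [278.5, 126.3]]
side [[410.9, 215.7], [415.2, 212.0], [391.3, 202.5], [386.9, 205.9]]
```

View pics/s7.png

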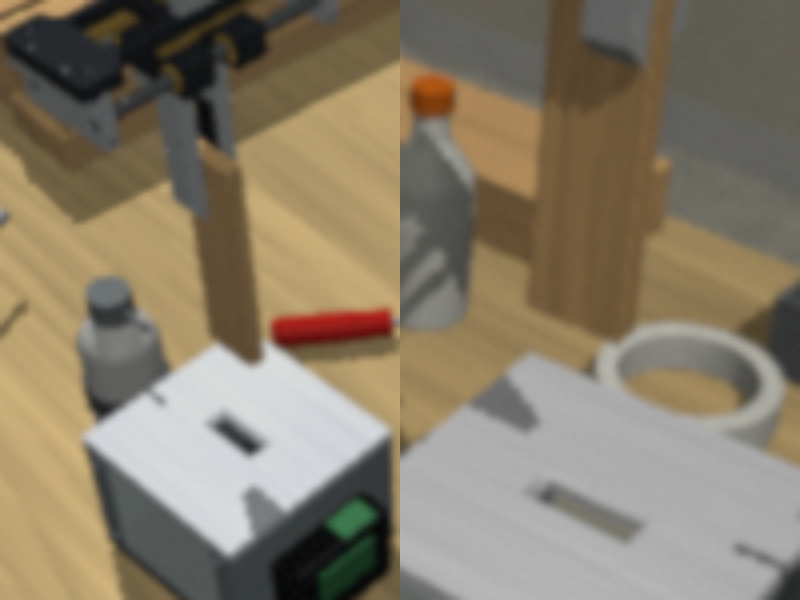

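The slat hangs above the tester. Its lower corners are at scene (268,125), (277.5,130.5) and (280.7,128), and at side (382,205.8) and (404.5,213.8). I'll triangulate the tip and check tilt.

```bash
python3 - <<'E'
from h import *
import pickle
a,b,w=pickle.load(open('s7.pkl','rb'))
S=lambda x,y:(215+x/4,40+y/4); D=lambda x,y:(350+(x-400)/4,130+y/4)
c1=tri((a,S(263,352)),(b,D(528,303))); print('(-x,+y)',c1)
c2=tri((a,S(212,340)),(b,D(632,337))); print('(+x,-y)',c2)
print('mid',(c1[0]+c2[0])/2)
print('slot',tri((a,S(237,433)),(b,D(585,511))))
for c,n in((c1,'mxpy'),(c2,'pxmy')):
    for dz in(0,.09,.15):
        q=c[0]+[0,0,dz]; u=proj(a,q);v=proj(b,q); print(n,dz,'scene crop',((u-[215,40])*4).round(),'side crop',((v-[350,130])*4+[400,0]).round())
E
```

```text
(-x,+y) (array([ 0.5399, -0.1281,  0.2029]), [np.float64(0.0003), np.float64(0.0003)])
(+x,-y) (array([ 0.5551, -0.1638,  0.1972]), [np.float64(0.0002), np.float64(0.0002)])
mid [ 0.5475  -0.14595  0.20005]
slot (array([ 0.5507, -0.1557,  0.1129]), [np.float64(0.0004), np.float64(0.0004)])
mxpy 0 scene crop [263. 352.] side crop [529. 303.]
mxpy 0.09 scene crop [250. 241.] side crop [547.  81.]
mxpy 0.15 scene crop [241. 157.] side crop [561. -90.]
pxmy 0 scene crop [212. 340.] side crop [631. 337.]
pxmy 0.09 scene crop [195. 230.] side crop [659. 114.]
pxmy 0.15 scene crop [182. 146.] side crop [680. -58.]
```

>>> {"name": "carry_out", "arguments": {
  "targets": [
    [1,1,0.2,1,0],
    [1,2,0,0,0],
    [1,2,0,0,0],
    [1,1.5,0,0,0],
    [1,0.5,0,0,0],
    [1,0,0,0,0],
    [1,0,0,0,0],
    [1,0,0,0,0]
  ]
}}

```text
time: 14.9
tool_pos: [0.5529, -0.165, 0.208]
ee_rot: [1.137, 1.568, -0.346]
wrist_force: [0.2, -0.2, -1.1]
width: 0.0122
```

```bash
python3 - <<'E'
from h import *
import pickle
plan([.5515,-.165,.191],5)
a=snap('scene');b=snap('side'); pickle.dump((a,b),open('s8.pkl','wb'))
f=lambda s,x,y:cv2.resize(cv2.cvtColor(s['image'][y:y+75,x:x+50],cv2.COLOR_RGB2BGR),(400,600),interpolation=cv2.INTER_CUBIC)
cv2.imwrite('pics/s8.png',np.hstack([f(a,250,90),f(b,370,200)]))
E
```

```text
t 14.9 tcp [ 0.5529 -0.165   0.208 ] w 0.0122 F [ 0.2 -0.2 -1.1] x [ 0.002 -0.001 -1.   ] y [0.996 0.087 0.002]
shift cm (tool axes): [ 1.7  -0.14 -0.01]
turn 0.0
turn -180.0
j6 -0.476
```

View pics/s8.png

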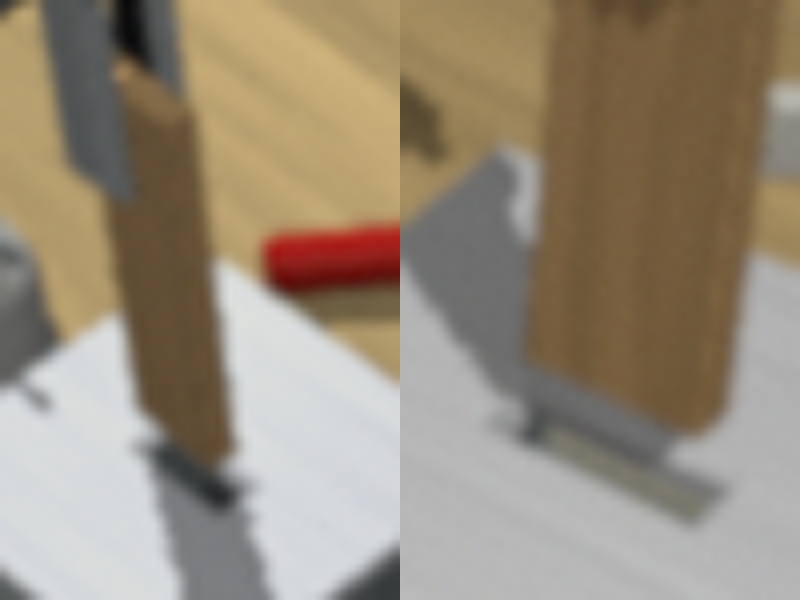

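The slat's end hangs just above the slot. Its corners are at crop (140,405), (217,470) and (233,447) in the scene view, and (527,360), (690,437) and (727,412) in the side view.

```bash
python3 - <<'E'
from h import *
import pickle
a,b=pickle.load(open('s8.pkl','rb'))
S=lambda x,y:(250+x/8,90+y/8); D=lambda x,y:(370+(x-400)/8,200+y/8)
c1=tri((a,S(233,447)),(b,D(527,360)));c2=tri((a,S(140,405)),(b,D(727,412)))
m=(c1[0]+c2[0])/2; print(c1,c2,'mid',m)
# expected pixels when the slat's corners are at z=m over slot centre
x=np.array([np.cos(.087),np.sin(.087)]);y=np.array([-x[1],x[0]]);s0=np.array([.551,-.1555])
d=m[:2]-s0; print('err local x,y mm',(d@x*1e3).round(1),(d@y*1e3).round(1))
# predicted slot corners (14x42 at mouth bottom of chamfer) crop coords
for i,j in((-1,-1),(1,-1),(1,1),(-1,1)):
    q=[*(s0+i*.007*x+j*.021*y),.112]; print(i,j,((proj(a,q)-[250,90])*8).round(),((proj(b,q)-[370,200])*8+[400,0]).round())
E
```

```text
(array([ 0.5447, -0.1384,  0.132 ]), [np.float64(0.0006), np.float64(0.0006)]) (array([ 0.5576, -0.175 ,  0.1326]), [np.float64(0.0003), np.float64(0.0003)]) mid [ 0.55115 -0.1567   0.1323 ]
err local x,y mm 0.0 -1.2
-1 -1 [170. 427.] [687. 529.]
1 -1 [139. 448.] [724. 491.]
1 1 [221. 512.] [541. 402.]
-1 1 [252. 490.] [502. 437.]
```

>>> {"name": "carry_out", "arguments": {
  "targets": [
    [1,0.5,0,-0.1,0],
    [1,0.5,0,0,0],
    [1,0.4,0,0,0],
    [1,0.3,0,0,0],
    [1,0.3,0,0,0],
    [1,0,0,0,0]
  ]
}}

```text
time: 15.6
tool_pos: [0.5519, -0.1637, 0.1858]
ee_rot: [-2.027, 1.57, 2.773]
wrist_force: [-0.4, 0.4, -0.5]
width: 0.0121
```

>>> {"name": "carry_out", "arguments": {
  "targets": [
    [1,0.3,0,0,0],
    [1,0.3,0,0,0],
    [1,0.3,0,0,0],
    [1,0,0,0,0]
  ]
}}

```text
time: 16.0
tool_pos: [0.5519, -0.1637, 0.1769]
ee_rot: [-2.037, 1.57, 2.763]
wrist_force: [-0.0, 0.7, -0.5]
width: 0.0117
```

Free of force with the tip about 14 mm below the mouth. Next I'll go to 50 mm, another 3.6 cm.

>>> {"name": "carry_out", "arguments": {
  "targets": [
    [1,0.4,0,0,0],
    [1,0.4,0,0,0],
    [1,0.4,0,0,0],
    [1,0.4,0,0,0],
    [1,0.4,0,0,0],
    [1,0.4,0,0,0],
    [1,0.4,0,0,0],
    [1,0.4,0,0,0],
    [1,0.4,0,0,0],
    [1,0,0,0,0],
    [1,0,0,0,0],
    [1,0,0,0,0],
    [1,0,0,0,0],
    [1,0,0,0,0]
  ]
}}

```text
time: 17.4
tool_pos: [0.5523, -0.1637, 0.1418]
ee_rot: [1.463, 1.57, -0.021]
wrist_force: [-0.2, -1.1, 0.5]
width: 0.0121
```

```bash
python3 - <<'E'
from h import *
plan([.5515,-.165,.141],5)
a=snap('scene');b=snap('side')
f=lambda s,x,y:cv2.resize(cv2.cvtColor(s['image'][y:y+150,x:x+100],cv2.COLOR_RGB2BGR),(400,600),interpolation=cv2.INTER_CUBIC)
cv2.imwrite('pics/s9.png',np.hstack([f(a,215,60),f(b,390,170)]))
E
```

```text
t 17.4 tcp [ 0.5523 -0.1637  0.1418] w 0.0121 F [-0.2 -1.1  0.5] x [ 0. -0. -1.] y [0.996 0.087 0.   ]
shift cm (tool axes): [ 0.08 -0.09  0.12]
turn 0.0
turn -180.0
j6 -0.474
```

View pics/s9.png

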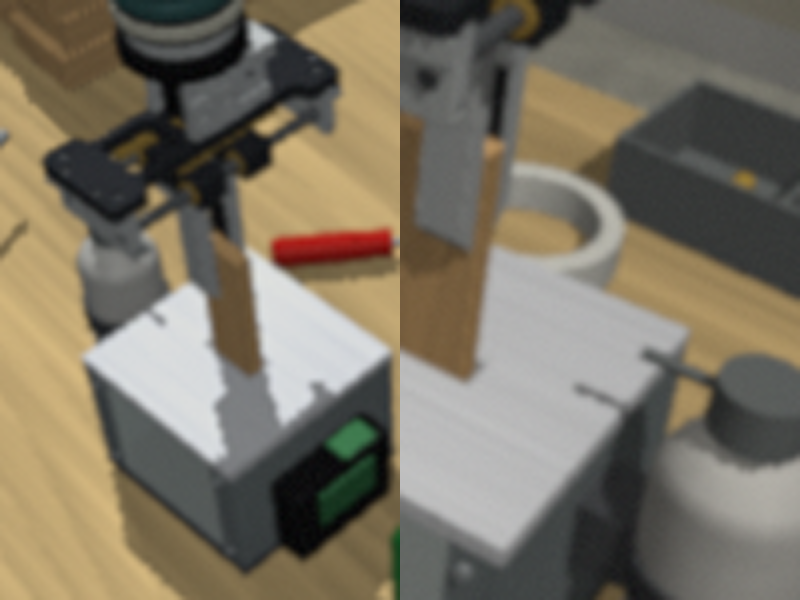

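Both views show the slat standing upright in the slot, gripped near its top, with the cap up. By arm travel the tip is about 49 mm inside. I'm handing in.

```bash
python3 -c "
from h import *
print(robot.close_job()); plan([.5515,-.165,.141])"
```

```text
the job is handed in; nothing more can be done
None
the job is handed in; nothing more can be done
```

I pressed the nozzle cap down to its stop and let it spring back. I then took the flat slat from the rack and lowered it through the slot, and handed the job in with the slat still gripped. The job report gives no verdict, so the result is not confirmed.

**Last checks, at 17.4 s of the 59 s:**
- **Depth:** the tip is about 49 mm below the slot's mouth, worked out from arm travel after triangulating the tip just above the slot.
- **Fit:** wrist force stayed within sensor noise (about 1 N) all the way down. In that triangulation the slat was within about 1.2 mm of the slot's axis, and I corrected it by 1 mm before lowering.
- **Grip and tilt:** the finger opening is 12 mm, which matches the slat, and it looks upright in both camera views.
- **Cap:** it bottomed at 13 N, about 6 mm after first contact. It looks up in the last picture.
- **Other objects:** nothing was seen to be touched, but I did not measure their positions again.

**One disagreement:** the fingertips sat about 33 mm higher than the reported TCP. Triangulation and the contact with the cap both showed this. My first press stopped short because of it, so I corrected all later heights by that amount.

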